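# Put the gas-analysis glassware away in its matching holders

### The arm

A 7-joint arm with a two-finger parallel gripper is mounted at the origin on the work surface. World frame = base frame: x ahead of the robot, y to its left, z up, the work surface at z = 0. Lengths are in mm, angles in rad, forces in N, time in s.
With the tool pointing down it reaches from about 400 to 875 mm from the base axis. Payload 4.4 kg.
Tool frame: the origin (TCP) lies midway between the tips of the shut fingers; the grasp point (between the pads) lies 19 mm behind it (manip.pinch_z is the z of the grasp point in the tool frame, in mm); z points along the fingers, y is the direction in which the jaws open and shut (so a half turn about z gives the same grasp; the last joint's range is limited). The gripper opens to 85 mm and grips with 20 to 120 N. Pads are 22 mm wide; open, the fingers measure 114 mm over their backs; the gripper's body (76 mm by 85 mm) begins 54 mm behind the grasp point. The pads swing forward as they close: fully open they stand 13 mm farther back than shut.
Start: joints at [1.267, 0.628, 0.038, 1.517, -0.027, 0.996, -0.02], TCP at [153.146, -631.716, 206.213] pointing down, gripper open.
Joint ranges: [-3.06, 3.06], [-0.37, 2.12], [-1.25, 1.32], [0.18, 2.47], [-1.1, 4.24], [0.23, 1.98], [-2.94, 2.94]. Speed limits (rad/s): [2.57, 2.57, 3.14, 3.14, 3.14, 3.14, 3.14].

### API

Orientations are given as a rotation vector (axis times angle).
In Python, from workcell import manip gives the robot as it stands.
- The arm moves only by the tool drive_tool, never from a script. Its arguments are lists of equal length, an entry for each row: "hand": the opening, from 0 (shut) to 1 (fully open); "offset": the shift along the world's x, y, z in mm, a list of three; "delta_rot": the turn, a rotation vector about the world's x, y, z in rad, a list of three. In form: {"hand": [hand, ...], "offset": [[dx, dy, dz], ...], "delta_rot": [[ax, ay, az], ...]}. A call has 1 to 5 rows; each row is the pose to reach, as a shift and turn from the pose commanded when the call began; what a row does not reach only later rows make up. A row lasts 1/12 s, in which the tool goes at most 41.7 mm and 7.16 degrees, less where a joint would pass 70% of its speed; a pose out of reach is approached as far as the arm can. A call with a gripper value outside its range is refused whole. The fingers move at their own pace and stop on an object; "newtons" is the grip in N (left out, the last holds). Time passes only in rows, so rows that repeat a pose let the fingers close. It gives the time, the measured TCP pose, the force and the opening at its end, in the units of the state.
- manip.state(): the state, without advancing time (a new reading comes with each control period).
- manip.camera(name): name is "side" or "top" or "wrist"; returns a dict with "pixels" (420x560x3 uint8, blue, green, red), "fx", "fy", "cx", "cy" (pixels), "k1" (the pictures are not rectified: a ray, as slopes to the right and down, at radius r is drawn at 1 + k1 r^2 times it, then the intrinsics apply), "R" (3x3) and "t" (3): a world point X has camera coordinates R X + t; the wrist camera has in their place "mount" (4x4, takes a point from camera to tool coordinates, whose origin is the TCP and whose axes are the flange's). Camera axes: x right, y down, z forward; pixel columns grow to the right and rows downward; lengths in mm; the calibration is good to about 2 mm. A picture is of the moment at which its call begins: read the wrist's pose just before it. There is no depth.
- manip.hand_in(): hands the job in, once; it reports no verdict.
Trained networks look in the newest picture that a camera, given by its name, has taken for a name from the list of things; names that differ only in an ending like _2 or _b are one class to them, and where a whole thing is asked for, a point or a joint stands for the part that bears it (a point fixed in the world has none). Each returns a list of dicts, best first, with "conf" (0 to 1); they miss things now and then, are a little off and sometimes report something else, mostly with a low value. They report only what shows in the picture. A call takes as long as a camera call. They do not tell look-alikes from the thing itself.
- manip.spot_in(camera, query): "extent" ([left, top, width, height] in pixels, round what is visible of it).
The state is a dict: "t": time; "joint_pos": joint angles; "dq": joint speeds; "tau": joint torques, N m; "tool_pos": TCP position; "eef_rot": TCP orientation; "force": force on the tool from outside, world axes, zero at the start; "wrist_torque": the same for the moment, N m; "opening": finger opening in mm.
Only numpy, scipy, OpenCV 4.12 (cv2) and the standard library are available. Lean on these libraries where they do the work, as an engineer would, in place of code of your own. Each camera call takes 0.05 s, during which the arm holds its last target. There are 200 camera calls.

### The job

Put the glassware of the gas-analysis set away: stand each of the three corked amber bottles upright in the wooden tray that matches its shape and size, flat on the floor inside the rim, and take the glass sampling tube out of its spring clips sideways through their open side (they do not let it out straight up) and lay it in both notches of the wooden V stand, centred lengthwise. Do it in any order, set everything down gently, and leave the conical flask where it stands.

Things in the scene. Friction and masses are not known exactly. Their poses are not given: they have to be found in the camera images.
- wide_bottle: Wide round amber bottle with a cork. Straight body 58 mm in diameter up to 62 mm, then shoulder, neck and cork to 96 mm total height; 0.15 to 0.31 kg. Grip the straight body. Origin at the centre of its underside, z up. Stands on the bench at the start, anywhere among the other bottles and trays.
- slim_bottle: Slim round amber bottle with a cork. Straight body 34 mm in diameter up to 68 mm, then shoulder, neck and cork to 98 mm total height; 0.08 to 0.17 kg. Grip the straight body. Origin at the centre of its underside, z up. Stands on the bench at the start, anywhere among the other bottles and trays.
- square_bottle: Square amber bottle with a cork. Straight body 44 x 44 mm (sides along its x and y) up to 64 mm, then shoulder, round neck and cork to 96 mm total height; 0.12 to 0.26 kg. Grip the body across two facing flats. Origin at the centre of its underside, z up. Stands on the bench at the start, anywhere among the other bottles and trays.
- wide_tray: Larger round tray, for the wide round bottle: 92 mm outside, 76 mm clear inside the rim. Fixed to the bench. Brown wood, 12 mm high: floor 6 mm above the bench, low rim 8 mm thick and 6 mm above the floor. Origin at the centre of its underside, z up.
- slim_tray: Smaller round tray, for the slim round bottle: 68 mm outside, 52 mm clear inside the rim. Fixed to the bench. Brown wood, 12 mm high: floor 6 mm above the bench, low rim 8 mm thick and 6 mm above the floor. Origin at the centre of its underside, z up.
- square_tray: Square tray, for the square bottle: 78 x 78 mm outside, 62 x 62 mm clear inside the rim, sides along its x and y; the bottle fits in only with its sides about parallel to the rim (any quarter turn). Fixed to the bench. Brown wood, 12 mm high: floor 6 mm above the bench, low rim 8 mm thick and 6 mm above the floor. Origin at the centre of its underside, z up.
- tube: Glass gas-sampling tube, 50 g, lying level along its own y axis: body 22 mm in diameter and 130 mm long, thin ends with rubber caps, 164 mm overall. Origin on its axis, halfway along. At the start its axis is 45 mm above the bench in the two clips of the clip stand.
- clip_stand: Fixed grey stand, base 62 x 130 x 10 mm (x -27 to +35), origin under the tube's middle. Two 16 mm wide steel spring clips at y = -48 and +48 mm, 63 mm high, hold the tube along y, axis 45 mm up; the 80 mm between them is free for a grip from above. Clips open only to -x (post at +x, ledge below, sprung lip above): drawn level to -x with 5 to 12 N the tube is free after 30 mm. Not straight up.
- v_stand: Fixed brown wooden stand for the tube: base 64 x 130 x 10 mm, origin at the centre of its underside. Two V-notched posts, 16 mm wide, at y = -48 and +48 mm, about 54 mm high and 54 mm across in x, 80 mm free between them for the fingers. The notches run along y; lying in both, the tube's axis is 45 mm up, above the stand's y axis. The tube may lie either way round.
- flask: Small corked conical flask of pale glass, 54 mm across the foot, 84 mm high, standing loose between the bottles and trays; not to be moved. Origin at the centre of its underside.
There are look-alikes about, which are no part of the job. What is shaped like the wide_bottle but blue or red is not meant. What is shaped like the v_stand but purple is not meant.

How it is judged:
By the outcome, as a careful person would: the job done as asked, in the order asked, and still so for the second after the job is handed in, with the robot touching nothing.
It also fails if it takes over 112 s, if anything falls off the work surface, if the arm or the gripper's body presses on something with over 40 N, if the wrist force passes 120 N, or if a joint passes its speed limit or range.

## Working session

There is one attempt and no reset: what is moved stays moved. The work goes in short steps, Python scripts to look and compute and a tool call to move; the robot and the scene stay as the last step left them, time stands still between calls to the robot, and variables do not carry over. Pictures are saved under pics/ and viewed, about 12 in all and at most 16, crops included, and the job is handed in when it is done.

Besides the shell and the picture viewer there is one more tool, called after "Emit:" in YAML: its name, and indented under it one key for each argument. drive_tool: Moves the arm, as the interface text tells. Its arguments: {"type":"object","properties":{"hand":{"type":"array"},"offset":{"type":"array"},"delta_rot":{"type":"array"},"newtons":{"type":"number"}},"required":["hand","offset","delta_rot"]}

```bash
mkdir -p pics; ls
cat > h.py <<'E'
import numpy as np, cv2
from scipy.spatial.transform import Rotation as Ro
from workcell import manip
def cam(n):
    s=manip.state(); c=manip.camera(n)
    if 'R' not in c or n=='wrist':
        T=np.eye(4); T[:3,:3]=Ro.from_rotvec(s['eef_rot']).as_matrix(); T[:3,3]=s['tool_pos']
        W=np.linalg.inv(T@np.array(c['mount'])); c['R']=W[:3,:3]; c['t']=W[:3,3]
    c['R']=np.array(c['R']); c['t']=np.array(c['t']); return c
def proj(c,X):
    p=np.atleast_2d(X)@c['R'].T+c['t']; a=p[:,:2]/p[:,2:]; r2=(a**2).sum(1,keepdims=True)
    a=a*(1+c['k1']*r2); return np.c_[a[:,0]*c['fx']+c['cx'],a[:,1]*c['fy']+c['cy']]
def ray(c,u,v):
    d=np.array([(u-c['cx'])/c['fx'],(v-c['cy'])/c['fy']]); a=d.copy()
    for _ in range(20): a=d/(1+c['k1']*(a@a))
    return -c['R'].T@c['t'], c['R'].T@np.r_[a,1]
def atz(c,u,v,z):
    o,d=ray(c,u,v); return (o+d*(z-o[2])/d[2])[:2]
E
python3 - <<'E'
from h import *
for n in ['top','side','wrist']:
    c=cam(n); cv2.imwrite(f'pics/{n}0.png',c['pixels'])
    print(n,c['fx'],c['k1'],(-c['R'].T@c['t']).round(), c['R'].round(2).tolist())
    for q in ['wide_bottle','slim_bottle','square_bottle','wide_tray','slim_tray','square_tray','tube','clip_stand','v_stand','flask']:
        r=manip.spot_in(n,q)
        print(q,[(np.round(d['extent']).astype(int).tolist(),round(d['conf'],2), atz(c,d['extent'][0]+d['extent'][2]/2,d['extent'][1]+d['extent'][3]/2,40).round().tolist()) for d in r[:4]])
print(manip.pinch_z, manip.state())
E
```

```text
pics
top 410.62907876304706 -0.10022820699683699 [482.  -2. 829.] [[0.02, -1.0, 0.01], [-1.0, -0.02, -0.07], [0.07, -0.01, -1.0]]
wide_bottle [([200, 223, 28, 28], 0.89, [467.0, 95.0]), ([246, 279, 30, 34], 0.69, [357.0, 5.0]), ([185, 274, 38, 32], 0.57, [365.0, 112.0])]
slim_bottle [([206, 165, 22, 25], 0.59, [582.0, 94.0])]
square_bottle [([300, 168, 25, 27], 0.81, [578.0, -93.0])]
wide_tray [([295, 222, 50, 46], 0.7, [456.0, -107.0])]
slim_tray [([297, 111, 32, 33], 0.6, [684.0, -91.0])]
square_tray [([200, 107, 38, 36], 0.77, [685.0, 93.0])]
tube [([67, 195, 84, 10], 0.78, [533.0, 305.0])]
clip_stand [([81, 183, 71, 33], 0.83, [534.0, 289.0]), ([250, 199, 27, 25], 0.64, [516.0, 3.0]), ([67, 194, 85, 12], 0.3, [535.0, 302.0])]
v_stand [([371, 197, 67, 34], 0.68, [516.0, -272.0]), ([368, 111, 63, 36], 0.67, [685.0, -264.0]), ([80, 184, 73, 32], 0.62, [534.0, 288.0])]
flask [([252, 200, 23, 26], 0.91, [513.0, 3.0])]
side 423.9547695330399 -0.049220973824981855 [ 201. -446.  603.] [[0.81, -0.58, 0.02], [-0.4, -0.58, -0.71], [0.43, 0.57, -0.7]]
wide_bottle [([183, 219, 38, 56], 0.88, 
[... 1027 characters left out ...]
sk []
-18.700000000000003 {'t': 1.65, 'joint_pos': array([ 1.26717881,  0.62840987,  0.03851383,  1.51740624, -0.02701343,
        0.99630168, -0.02000474]), 'dq': array([-0.00029408,  0.00068014,  0.00050412,  0.00075175,  0.00014274,
        0.00049814,  0.00063909]), 'tau': array([ 5.31073019e-04, -5.63261604e+01,  1.22544039e+00, -1.93779159e+01,
        1.07759450e-02,  1.44798250e-03,  7.89708821e-06]), 'tool_pos': array([ 153.1534179 , -631.70807187,  206.20526697]), 'eef_rot': array([-3.11940614e+00, -3.72606316e-01, -5.91635627e-05]), 'force': array([ 1.027924  , -0.29981652,  0.15965962]), 'wrist_torque': array([ 0.03526164, -0.02996579,  0.00411676]), 'opening': 85.25919739075405}
```

Run:
```python
import cv2
a=cv2.imread('pics/top0.png'); cv2.imwrite('pics/top0c.png',cv2.resize(a[90:330,60:460],None,fx=2,fy=2,interpolation=cv2.INTER_CUBIC))
a=cv2.imread('pics/side0.png'); cv2.imwrite('pics/side0c.png',cv2.resize(a[90:390,140:540],None,fx=2,fy=2,interpolation=cv2.INTER_CUBIC))
```

```text
(no output)
```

View pics/top0c.png

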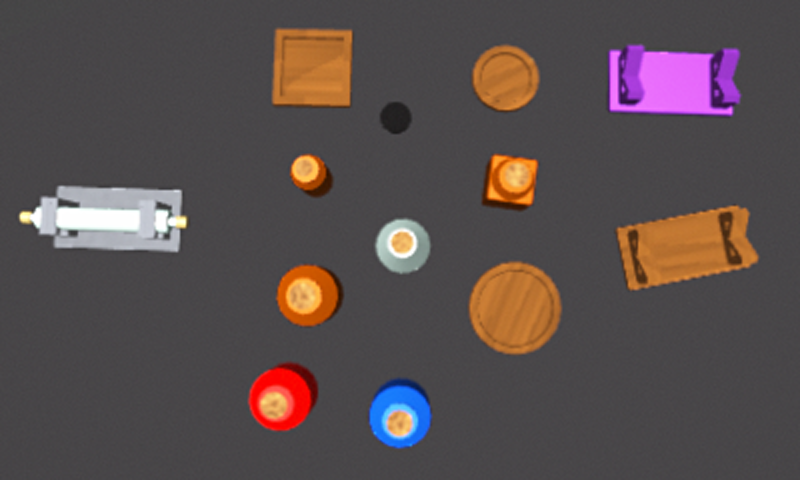

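View pics/side0c.png

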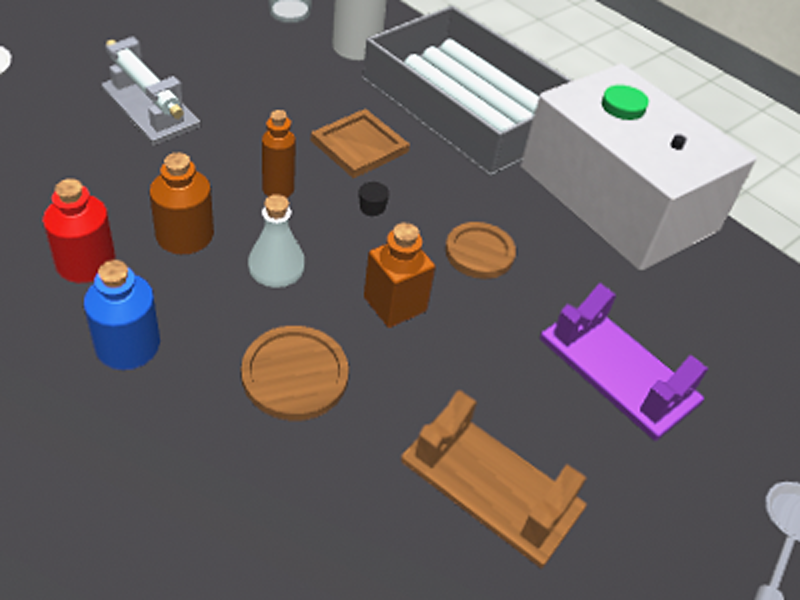

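Candidates: wide amber bottle at top pixel (213,237); its look-alikes are red (200,289) and blue (260,296). Brown V stand is at (404,213), and the purple one at (396,131) is not meant. Small black disc at (258,149) is clutter. Next I fit poses with silhouettes from both views.

```bash
cat > fit.py <<'E'
from h import *
from scipy.optimize import minimize
A=np.linspace(0,2*np.pi,40,endpoint=False)
cyl=lambda r,z0,z1,r1=None:np.vstack([np.c_[r*np.cos(A),r*np.sin(A),0*A+z0],np.c_[(r1 or r)*np.cos(A),(r1 or r)*np.sin(A),0*A+z1]])
box=lambda x0,x1,y0,y1,z0,z1:np.array([[x,y,z] for x in(x0,x1) for y in(y0,y1) for z in(z0,z1)],float)
S=4
M={'wide_bottle':[cyl(29,0,62),cyl(29,62,74,13),cyl(12,70,96)],
'slim_bottle':[cyl(17,0,68),cyl(17,68,77,9),cyl(8.5,75,98)],
'square_bottle':[box(-22,22,-22,22,0,64),np.vstack([box(-22,22,-22,22,64,64.1),cyl(12,74,74)]),cyl(12,70,96)],
'wide_tray':[cyl(46,0,12)],'slim_tray':[cyl(34,0,12)],'square_tray':[box(-39,39,-39,39,0,12)],
'v_stand':[box(-32,32,-65,65,0,10)]+[box(*x,y-8,y+8,10,54) for y in(-48,48) for x in((-27,-20),(20,27))],
'clip_stand':[box(-27,35,-65,65,0,10)],'tube':[cyl(0,0,0)],'flask':[cyl(27,0,6),cyl(27,6,60,10),cyl(10,60,84)]}
def tube():
    c=cyl(11,-65,65); c2=cyl(5,-82,82); f=lambda p:np.c_[p[:,0],p[:,2],p[:,1]+45]; return [f(c),f(c2)]
M['tube']=tube()
def sil(c,n,p,off):
    m=np.zeros((420*S//1,560*S),np.uint8); k,s=np.cos(p[2]),np.sin(p[2])
    R=np.array([[k,-s,0],[s,k,0],[0,0,1]])
    for P in M[n]:
        q=proj(c,P@R.T+[p[0],p[1],0])*S+S/2
        cv2.fillConvexPoly(m,cv2.convexHull(q.astype(np.float32)).astype(int),255)
    return cv2.resize(m,(560,420),interpolation=cv2.INTER_AREA)/255.
def fg(c):
    hsv=cv2.cvtColor(c['pixels'],cv2.COLOR_BGR2HSV); return ((hsv[...,1]>70)&(hsv[...,2]>60)|(hsv[...,2]>115)).astype(float)
def fit(cs,n,p0,yaw=True,pad=25):
    obs=[]
    for c in cs:
        s=sil(c,n,p0,0); b=cv2.boundingRect((s>0).astype(np.uint8)); F=fg(c)
        w=np.zeros_like(F); w[max(0,b[1]-pad):b[1]+b[3]+pad,max(0,b[0]-pad):b[0]+b[2]+pad]=1
        # keep only components overlapping the guess
        k,l=cv2.connectedComponents((F*w).astype(np.uint8)); ids=[i for i in range(1,k) if (s[l==i]>.5).sum()>30]
        obs.append((c,np.isin(l,ids).astype(float)))
    f=lambda p:sum(np.abs(sil(c,n,[p[0],p[1],p[2]/30 if yaw else p0[2]],0)-o).sum()/o.sum() for c,o in obs)
    x0=np.array([p0[0],p0[1],p0[2]*30]); best=None
    r=minimize(f,x0,method='Nelder-Mead',options=dict(initial_simplex=x0+np.array([[0,0,0],[12,0,0],[0,12,0],[0,0,5]]),xatol=.1,fatol=1e-4))
    return r.x/[1,1,30],r.fun
E
cat > run1.py <<'E'
from fit import *
import pickle
cs=[cam('top'),cam('side')]; pickle.dump(cs,open('cs0.pkl','wb'))
G={'wide_bottle':(467,95,0),'slim_bottle':(582,94,0),'square_bottle':(578,-93,0),'wide_tray':(456,-107,0),'slim_tray':(684,-91,0),'square_tray':(685,93,0),'tube':(533,300,0),'clip_stand':(534,289,0),'v_stand':(516,-272,.14),'flask':(516,3,0)}
for n,g in G.items():
    y=n in('square_bottle','square_tray','tube','clip_stand','v_stand')
    for k in ([0],[1],[0,1]):
        p,e=fit([cs[i] for i in k],n,g,y); print(n,k,p[:2].round(1),p[2].round(3),round(e,3))
E
python3 run1.py
```

```text
wide_bottle [0] [466.2  95.4] 0.064 0.073
wide_bottle [1] [467.2  95.2] 0.089 0.04
wide_bottle [0, 1] [466.8  95.4] 0.057 0.12
slim_bottle [0] [582.2  97.4] 0.024 0.276
slim_bottle [1] [581.4  95.4] 0.039 0.424
slim_bottle [0, 1] [582.2  97. ] 0.034 0.706
square_bottle [0] [579.6 -95.7] -0.1 0.106
square_bottle [1] [580.2 -94.8] -0.102 0.074
square_bottle [0, 1] [579.6 -95.3] -0.15 0.189
wide_tray [0] [ 456.7 -106. ] 0.069 0.027
wide_tray [1] [ 457.5 -106.1] 0.065 0.033
wide_tray [0, 1] [ 457. -106.] 0.072 0.064
slim_tray [0] [689.7 -94.1] 0.017 0.031
slim_tray [1] [690.2 -93.7] 0.077 0.056
slim_tray [0, 1] [689.9 -94.1] 0.047 0.093
square_tray [0] [696.5 103.3] -0.008 0.032
square_tray [1] [696.6 102.7] 0.013 0.032
square_tray [0, 1] [696.7 103. ] 0.001 0.067
tube [0] [534.6 297.7] -0.018 0.589
tube [1] [536.2 298.5] -0.022 0.594
tube [0, 1] [535.6 297.7] -0.02 1.188
clip_stand [0] [534.3 299.5] -0.015 0.177
clip_stand [1] [538.3 307.9] -0.019 0.472
clip_stand [0, 1] [535.1 305.7] -0.01 0.722
v_stand [0] [ 520.7 -279.3] 0.201 0.047
v_stand [1] [ 521.6 -278.1] 0.216 0.051
v_stand [0, 1] [ 520.9 -278.2] 0.204 0.107
flask [0] [516.7   7.2] -0.012 0.034
flask [1] [517.6   7.8] -0.1 0.351
flask [0, 1] [517.    7.2] -0.009 0.39
```

Run:
```python
import pickle,cv2,numpy as np
from h import *
t,s=[c['pixels'] for c in pickle.load(open('cs0.pkl','rb'))]
r=lambda a:cv2.resize(a,(390,390),interpolation=cv2.INTER_CUBIC)
cv2.imwrite('pics/m1.png',np.hstack([r(s[95:175,180:260]),r(t[160:250,65:155])]))
from fit import fg
print(fg({'pixels':s})[142:192:4,268:292].astype(int))
R=Ro.from_rotvec(manip.state()['eef_rot']).as_matrix(); print(R.round(3))
```

```text
[[0 0 0 0 0 0 0 0 0 0 0 0 0 0 0 0 0 0 0 0 0 0 0 0]
 [0 0 0 0 0 0 0 1 1 1 1 1 1 1 1 0 0 0 0 0 0 0 0 0]
 [0 0 0 0 0 1 1 1 1 1 1 1 1 1 1 1 1 1 0 0 0 0 0 0]
 [0 0 0 0 0 1 1 1 1 1 1 1 1 1 1 1 1 0 0 0 0 0 0 0]
 [0 0 0 1 1 1 1 1 1 1 1 1 1 1 1 1 1 1 1 1 0 0 0 0]
 [0 0 0 1 1 1 1 1 1 1 1 1 1 1 1 1 1 1 1 1 0 0 0 0]
 [0 0 0 1 1 1 1 1 1 1 1 1 1 1 1 1 1 1 1 1 0 0 0 0]
 [0 0 0 1 1 1 1 1 1 1 1 1 1 1 1 1 1 1 1 1 0 0 0 0]
 [0 0 0 1 1 1 1 1 1 1 1 1 1 1 1 1 1 1 1 0 0 0 0 0]
 [0 0 0 1 1 1 1 1 1 1 1 1 1 1 1 1 1 1 1 0 0 0 0 0]
 [0 0 0 1 1 1 1 1 1 1 1 1 1 1 1 1 1 1 1 0 0 0 0 0]
 [0 0 0 0 1 1 1 1 1 1 1 1 1 1 1 1 1 1 1 0 0 0 0 0]
 [0 0 0 0 1 1 1 1 1 1 1 1 1 1 1 1 0 0 0 0 0 0 0 0]]
[[ 0.972  0.236  0.   ]
 [ 0.236 -0.972  0.   ]
 [ 0.    -0.    -1.   ]]
```

View pics/m1.png

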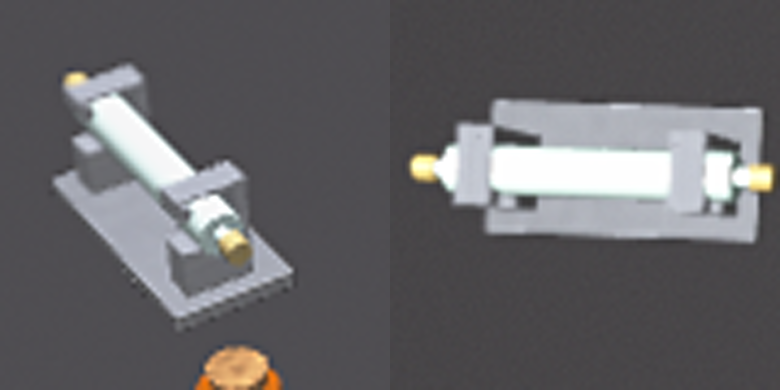

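Clip crop: the tube sits on the near side of the posts, caps at (240,245) and (75,78) in the left half. So the open side faces world −x and the stand's yaw is about 0. Moving to the square bottle first.

Emit:
drive_tool:
  hand: [1,1,1,1,1]
  offset:
    - [25,31,0]
    - [50,62,0]
    - [75,93,0]
    - [100,124,0]
    - [125,155,0]
  delta_rot:
    - [0,0,-0.07]
    - [0,0,-0.14]
    - [0,0,-0.21]
    - [0,0,-0.28]
    - [0,0,-0.34]
  newtons: 40

```text
t: 2.17
tool_pos: [279.1, -475.2, 206.3]
eef_rot: [3.137, -0.166, 0.001]
force: [0.4, -0.6, -0.2]
opening: 85.4
```

Emit:
drive_tool:
  hand: [1,1,1,1,1]
  offset:
    - [25,31,0]
    - [50,62,0]
    - [75,93,0]
    - [100,124,0]
    - [125,155,0]
  delta_rot:
    - [0,0,0]
    - [0,0,0]
    - [0,0,0]
    - [0,0,0]
    - [0,0,0]

```text
t: 2.58
tool_pos: [404.3, -320.1, 206.5]
eef_rot: [3.137, -0.161, 0.001]
force: [-0.3, -0.2, 0.5]
opening: 85.3
```

Emit:
drive_tool:
  hand: [1,1,1,1,1]
  offset:
    - [25,32,-5]
    - [50,64,-10]
    - [75,96,-15]
    - [100,128,-20]
    - [125,158,-25]
  delta_rot:
    - [0,0,0]
    - [0,0,0]
    - [0,0,0]
    - [0,0,0]
    - [0,0,0]

```text
t: 3.0
tool_pos: [529.3, -161.5, 181.2]
eef_rot: [-3.137, 0.159, -0.001]
force: [1.2, -1.3, -0.3]
opening: 85.8
```

```bash
cat > wr.py <<'E'
import sys
from fit import *
n=sys.argv[1]; g=[float(x) for x in sys.argv[2:5]]
c=cam('wrist'); cv2.imwrite('pics/%s.png'%sys.argv[5],c['pixels'])
p,e=fit([c],n,g,n[:2]in('sq','tu','v_','cl')); print(n,p[:2].round(1),p[2].round(3),round(e,3))
s=sil(c,n,p,0); im=c['pixels'].copy(); cv2.drawContours(im,cv2.findContours((s>.5).astype(np.uint8),0,1)[0],-1,(0,255,0),1); cv2.imwrite('pics/%s_o.png'%sys.argv[5],im)
E
python3 wr.py square_bottle 580 -95 -.1 w1
```

```text
square_bottle [581.1 -91. ] -0.132 0.046
```

View pics/w1_o.png

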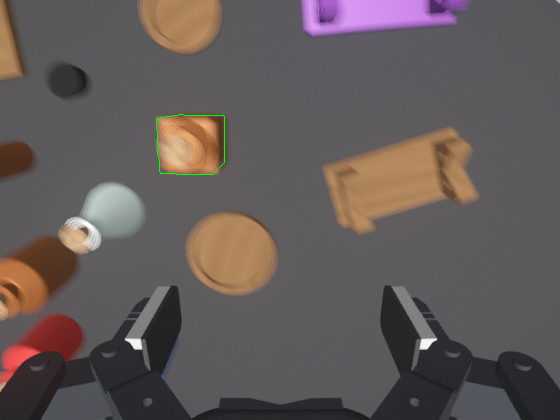

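Close view: amber square bottle centred near (190,145) with the fit's outline on it; the flask, wide tray and brown V stand match the top view.

Emit:
drive_tool:
  hand: [1,1,1,1,1]
  offset:
    - [17,23,0]
    - [34,46,-10]
    - [52,69,-30]
    - [52,69,-60]
    - [52,69,-90]
  delta_rot:
    - [0,0,-0.02]
    - [0,0,-0.02]
    - [0,0,-0.02]
    - [0,0,-0.02]
    - [0,0,-0.02]

```text
t: 3.47
tool_pos: [582.4, -92.2, 90.9]
eef_rot: [-3.135, 0.185, -0.006]
force: [0.3, -1.2, -0.3]
opening: 85.3
```

Emit:
drive_tool:
  hand: [1,1,1,0.3,0.3]
  offset:
    - [0,0,-30]
    - [0,0,-55]
    - [0,0,-63]
    - [0,0,-63]
    - [0,0,-63]
  delta_rot:
    - [0,0,0]
    - [0,0,0]
    - [0,0,0]
    - [0,0,0]
    - [0,0,0]

```text
t: 3.88
tool_pos: [580.6, -95.0, 28.8]
eef_rot: [3.136, -0.192, 0.001]
force: [-0.5, 0.6, 0.6]
opening: 63.6
```

Emit:
drive_tool:
  hand: [0.3,0.3,0.3,0.3]
  offset:
    - [0,0,0]
    - [0,0,0]
    - [0,0,0]
    - [0,0,0]
  delta_rot:
    - [0,0,0]
    - [0,0,0]
    - [0,0,0]
    - [0,0,0]

```text
t: 4.22
tool_pos: [581.7, -95.2, 30.3]
eef_rot: [3.135, -0.192, 0.006]
force: [-0.1, -0.4, 7.0]
opening: 42.6
```

Emit:
drive_tool:
  hand: [0.3,0.3,0.3,0.3,0.3]
  offset:
    - [0,0,15]
    - [0,0,40]
    - [0,0,65]
    - [14,24,70]
    - [30,52,70]
  delta_rot:
    - [0,0,0]
    - [0,0,0]
    - [0,0,0]
    - [0,0,0.03]
    - [0,0,0.06]

```text
t: 4.63
tool_pos: [611.5, -46.1, 101.7]
eef_rot: [3.137, -0.105, 0.008]
force: [0.8, 0.0, -1.9]
opening: 42.5
```

Emit:
drive_tool:
  hand: [0.3,0.3,0.3,0.3,0.3]
  offset:
    - [18,32,0]
    - [36,64,0]
    - [54,95,0]
    - [70,124,0]
    - [84,144,0]
  delta_rot:
    - [0,0,0.06]
    - [0,0,0.06]
    - [0,0,0.06]
    - [0,0,0.06]
    - [0,0,0.06]

```text
t: 5.05
tool_pos: [694.8, 106.3, 98.9]
eef_rot: [-3.139, -0.002, -0.001]
force: [1.1, 0.1, -1.4]
opening: 42.3
```

Emit:
drive_tool:
  hand: [0.3,0.3,0.3,0.3,0.3]
  offset:
    - [2,2,0]
    - [2,2,-15]
    - [2,2,-30]
    - [2,2,-45]
    - [2,2,-52]
  delta_rot:
    - [0,0,0]
    - [0,0,0]
    - [0,0,0]
    - [0,0,0]
    - [0,0,0]

```text
t: 5.47
tool_pos: [694.5, 102.6, 44.6]
eef_rot: [3.141, -0.004, -0.005]
force: [-0.4, -0.4, -2.5]
opening: 42.8
```

Emit:
drive_tool:
  hand: [0.3,0.3,0.3,0.3]
  offset:
    - [1,0,-3]
    - [2,0,-6]
    - [2,0,-8]
    - [2,0,-8]
  delta_rot:
    - [0,0,0]
    - [0,0,0]
    - [0,0,0]
    - [0,0,0]

```text
t: 5.8
tool_pos: [698.6, 103.2, 38.6]
eef_rot: [-3.141, 0.004, -0.001]
force: [1.2, 0.6, -2.1]
opening: 42.7
```

Emit:
drive_tool:
  hand: [0.3,0.3,0.3,0.3]
  offset:
    - [-1,0,-1]
    - [-1,0,-2]
    - [-1,0,-3]
    - [-1,0,-3]
  delta_rot:
    - [0,0,0]
    - [0,0,0]
    - [0,0,0]
    - [0,0,0]

```text
t: 6.13
tool_pos: [697.5, 103.3, 36.4]
eef_rot: [-3.141, 0.004, -0.001]
force: [-1.9, -0.4, 4.0]
opening: 42.6
```

Emit:
drive_tool:
  hand: [0.6,0.8,1,1,1]
  offset:
    - [0,0,0]
    - [0,0,0]
    - [0,0,3]
    - [0,0,30]
    - [0,0,65]
  delta_rot:
    - [0,0,0]
    - [0,0,0]
    - [0,0,0]
    - [0,0,0]
    - [0,0,0]

```text
t: 6.55
tool_pos: [694.4, 103.0, 97.6]
eef_rot: [3.14, -0.003, -0.011]
force: [1.0, 0.2, 1.1]
opening: 85.6
```

Emit:
drive_tool:
  hand: [1,1,1,1,1]
  offset:
    - [0,0,35]
    - [-15,0,55]
    - [-50,-3,55]
    - [-90,-6,55]
    - [-114,-7,45]
  delta_rot:
    - [0,0,0]
    - [0,0,0]
    - [0,0,0]
    - [0,0,0]
    - [0,0,0]

```text
t: 6.97
tool_pos: [580.9, 96.0, 147.3]
eef_rot: [-3.141, 0.004, -0.002]
force: [-1.5, -0.4, -0.5]
opening: 85.2
```

```bash
cat > ck.py <<'E'
# ck.py name x y yaw ... : refit things in top+side separately
import sys
from fit import *
cs=[cam('top'),cam('side')]
for c,n in zip(cs,'ts'): cv2.imwrite(f'pics/ck_{n}.png',c['pixels'])
a=sys.argv[1:]
for i in range(0,len(a),4):
    g=[float(x) for x in a[i+1:i+4]]
    for c in cs:
        p,e=fit([c],a[i],g,a[i][:2]in('sq','tu','v_','cl'),pad=8); print(a[i],p[:2].round(1),p[2].round(3),round(e,3))
E
python3 ck.py slim_bottle 582 96 0; python3 -c "
from h import *
a=cv2.imread('pics/ck_s.png'); b=cv2.imread('pics/ck_t.png')
r=lambda a:cv2.resize(a,(390,390),interpolation=cv2.INTER_CUBIC)
cv2.imwrite('pics/m2.png',np.hstack([r(a[90:210,230:350]),r(b[90:210,170:290])]));print(manip.state()['tool_pos'])"
```

```text
slim_bottle [581.3  96.9] 0.178 0.401
slim_bottle [582.   95.9] 0.107 0.211
[577.17320766  95.97638358 144.52906462]
```

View pics/m2.png

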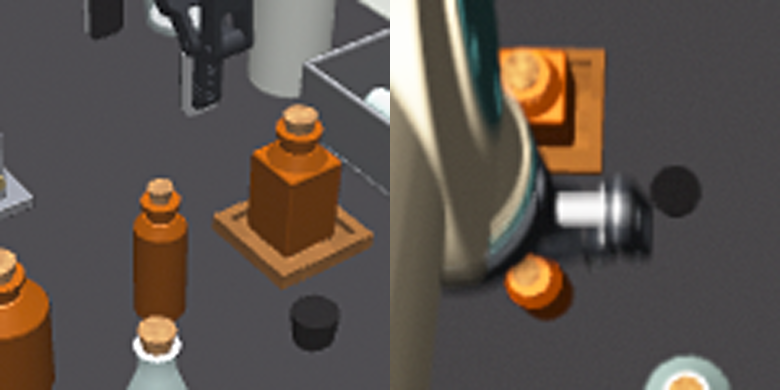

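The side view shows the square bottle standing inside its tray, at (295,190). The slim bottle stands at (160,260). Going down on the slim bottle.

Emit:
drive_tool:
  hand: [1,1,1,1,1]
  offset:
    - [2,0,-15]
    - [2,0,-45]
    - [2,0,-75]
    - [2,0,-100]
    - [2,0,-114]
  delta_rot:
    - [0,0,0]
    - [0,0,0]
    - [0,0,0]
    - [0,0,0]
    - [0,0,0]

```text
t: 7.48
tool_pos: [584.5, 96.2, 28.5]
eef_rot: [3.141, -0.003, -0.004]
force: [-0.9, 0.4, 0.7]
opening: 85.8
```

Emit:
drive_tool:
  hand: [1,1]
  offset:
    - [0,0,0]
    - [0,0,0]
  delta_rot:
    - [0,0,0]
    - [0,0,0]

```text
t: 7.65
tool_pos: [585.6, 96.2, 30.8]
eef_rot: [3.141, -0.004, -0.001]
force: [0.3, -0.1, 0.7]
opening: 85.7
```

Emit:
drive_tool:
  hand: [0.6,0.2,0.2,0.2,0.2]
  offset:
    - [-3,0,-1]
    - [-3,0,-1]
    - [-3,0,-1]
    - [-3,0,-1]
    - [-3,0,-1]
  delta_rot:
    - [0,0,0]
    - [0,0,0]
    - [0,0,0]
    - [0,0,0]
    - [0,0,0]

```text
t: 8.07
tool_pos: [583.1, 96.3, 31.5]
eef_rot: [-3.141, 0.004, -0.004]
force: [0.1, -0.3, 3.1]
opening: 31.9
```

Emit:
drive_tool:
  hand: [0.2,0.2,0.2,0.2,0.2]
  offset:
    - [0,0,0]
    - [0,0,0]
    - [0,0,0]
    - [0,0,0]
    - [0,0,0]
  delta_rot:
    - [0,0,0]
    - [0,0,0]
    - [0,0,0]
    - [0,0,0]
    - [0,0,0]

```text
t: 8.48
tool_pos: [582.9, 96.3, 31.5]
eef_rot: [-3.141, 0.004, -0.003]
force: [-0.4, 0.1, 5.2]
opening: 31.4
```

Emit:
drive_tool:
  hand: [0.2,0.2,0.2,0.2,0.2]
  offset:
    - [0,0,15]
    - [0,0,40]
    - [0,0,65]
    - [12,-21,70]
    - [30,-53,70]
  delta_rot:
    - [0,0,0]
    - [0,0,0]
    - [0,0,0]
    - [0,0,0]
    - [0,0,0]

```text
t: 8.9
tool_pos: [612.7, 48.6, 103.0]
eef_rot: [-3.137, -0.009, -0.005]
force: [-0.2, -0.2, -0.6]
opening: 31.9
```

Emit:
drive_tool:
  hand: [0.2,0.2,0.2,0.2,0.2]
  offset:
    - [18,-32,0]
    - [36,-64,0]
    - [54,-96,0]
    - [69,-123,0]
    - [78,-137,0]
  delta_rot:
    - [0,0,0]
    - [0,0,0]
    - [0,0,0]
    - [0,0,0]
    - [0,0,0]

```text
t: 9.32
tool_pos: [691.2, -100.2, 100.5]
eef_rot: [3.138, -0.011, 0.002]
force: [0.7, -1.5, -1.4]
opening: 31.9
```

Emit:
drive_tool:
  hand: [0.2,0.2,0.2,0.2,0.2]
  offset:
    - [0,0,0]
    - [0,0,-15]
    - [0,0,-35]
    - [0,0,-50]
    - [0,0,-55]
  delta_rot:
    - [0,0,0]
    - [0,0,0]
    - [0,0,0]
    - [0,0,0]
    - [0,0,0]

```text
t: 9.73
tool_pos: [687.7, -92.2, 42.6]
eef_rot: [-3.14, 0.002, 0.008]
force: [-1.4, 0.5, -1.7]
opening: 31.1
```

Emit:
drive_tool:
  hand: [0.2,0.2]
  offset:
    - [0,0,0]
    - [0,0,0]
  delta_rot:
    - [0,0,0]
    - [0,0,0]

```text
t: 9.9
tool_pos: [690.3, -93.1, 45.6]
eef_rot: [-3.141, 0.003, -0.0]
force: [0.7, 0.6, -0.7]
opening: 31.6
```

Emit:
drive_tool:
  hand: [0.2,0.2,0.2,0.2,0.2]
  offset:
    - [0,-1,-3]
    - [0,-1,-5]
    - [0,-1,-6]
    - [0,-1,-7]
    - [0,-1,-7]
  delta_rot:
    - [0,0,0]
    - [0,0,0]
    - [0,0,0]
    - [0,0,0]
    - [0,0,0]

```text
t: 10.32
tool_pos: [690.1, -94.7, 38.3]
eef_rot: [-3.142, 0.004, -0.0]
force: [-1.2, -0.2, -1.3]
opening: 32.0
```

Emit:
drive_tool:
  hand: [0.2,0.2,0.2]
  offset:
    - [0,0,-1]
    - [0,0,-2]
    - [0,0,-2]
  delta_rot:
    - [0,0,0]
    - [0,0,0]
    - [0,0,0]

```text
t: 10.57
tool_pos: [690.9, -94.8, 37.6]
eef_rot: [3.142, -0.004, 0.002]
force: [-2.0, 1.3, 5.7]
opening: 31.9
```

Emit:
drive_tool:
  hand: [0.6,0.8,1,1,1]
  offset:
    - [0,0,0]
    - [0,0,0]
    - [0,0,3]
    - [0,0,30]
    - [0,0,65]
  delta_rot:
    - [0,0,0]
    - [0,0,0]
    - [0,0,0]
    - [0,0,0]
    - [0,0,0]

```text
t: 10.98
tool_pos: [687.3, -94.3, 98.6]
eef_rot: [-3.141, 0.003, 0.011]
force: [-0.0, -0.7, 0.2]
opening: 85.3
```

Emit:
drive_tool:
  hand: [1,1,1,1,1]
  offset:
    - [0,0,35]
    - [-15,13,60]
    - [-45,38,60]
    - [-75,63,60]
    - [-105,89,60]
  delta_rot:
    - [0,0,0]
    - [0,0,0]
    - [0,0,0]
    - [0,0,0]
    - [0,0,0]

```text
t: 11.4
tool_pos: [584.2, -5.3, 162.0]
eef_rot: [-3.142, 0.005, -0.003]
force: [0.5, 1.2, -0.5]
opening: 85.7
```

Emit:
drive_tool:
  hand: [1,1,1,1,1]
  offset:
    - [-30,25,0]
    - [-60,50,0]
    - [-88,75,0]
    - [-110,92,0]
    - [-118,100,0]
  delta_rot:
    - [0,0,0]
    - [0,0,0]
    - [0,0,0]
    - [0,0,0]
    - [0,0,0]

```text
t: 11.82
tool_pos: [463.1, 97.0, 161.4]
eef_rot: [-3.141, -0.003, 0.005]
force: [-0.2, -0.1, 0.0]
opening: 85.2
```

Emit:
drive_tool:
  hand: [1,1,1]
  offset:
    - [0,0,0]
    - [0,0,0]
    - [0,0,0]
  delta_rot:
    - [0,0,0]
    - [0,0,0]
    - [0,0,0]

```text
t: 12.07
tool_pos: [469.0, 93.2, 161.5]
eef_rot: [3.141, -0.006, 0.003]
force: [0.3, 0.2, 0.1]
opening: 85.2
```

```bash
python3 ck.py wide_bottle 467 95 0 slim_bottle 690 -94 0 flask 517 7 0; python3 -c "
from h import *
a=cv2.imread('pics/ck_s.png'); b=cv2.imread('pics/ck_t.png')
r=lambda a:cv2.resize(a,(390,390),interpolation=cv2.INTER_CUBIC)
cv2.imwrite('pics/m3.png',np.hstack([cv2.resize(a[110:290,160:400],(520,390)),r(b[90:270,160:340])]));print(manip.state()['tool_pos'])"
```

```text
wide_bottle [468.  79.] 0.094 1.573
wide_bottle [467.2  95.3] 0.043 0.039
slim_bottle [687.4 -77.4] -0.056 0.624
slim_bottle [688.5 -96.1] -0.036 0.41
flask [516.8   7.3] 0.099 0.035
flask [517.5   7.6] 0.028 0.063
[468.64219665  92.97048178 161.21338572]
```

View pics/m3.png

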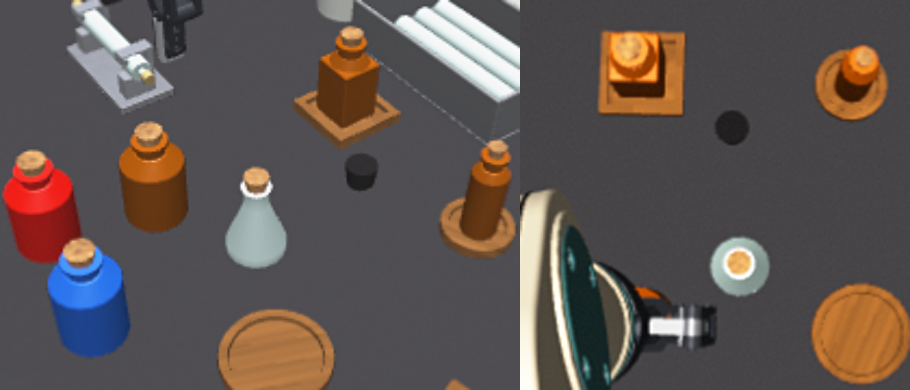

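Side crop: the slim bottle stands upright in its tray at (485,200) and the square one in its tray at (345,90). The wide amber bottle is at (153,185), next to the red (40,210) and blue (88,300) ones. Going down on the wide amber bottle.

Emit:
drive_tool:
  hand: [1,1,1,1,1]
  offset:
    - [-2,2,-15]
    - [-2,2,-45]
    - [-2,2,-75]
    - [-2,2,-105]
    - [-2,2,-125]
  delta_rot:
    - [0,0,0]
    - [0,0,0]
    - [0,0,0]
    - [0,0,0]
    - [0,0,0]

```text
t: 12.58
tool_pos: [465.2, 95.0, 33.8]
eef_rot: [3.141, -0.007, -0.002]
force: [-0.3, -0.0, 0.7]
opening: 85.1
```

Emit:
drive_tool:
  hand: [1,1,0.5,0.5,0.5]
  offset:
    - [0,0,-5]
    - [0,0,-7]
    - [0,0,-7]
    - [0,0,-7]
    - [0,0,-7]
  delta_rot:
    - [0,0,0]
    - [0,0,0]
    - [0,0,0]
    - [0,0,0]
    - [0,0,0]

```text
t: 13.0
tool_pos: [466.5, 95.8, 30.8]
eef_rot: [-3.141, 0.005, -0.005]
force: [-0.9, 2.8, 7.0]
opening: 54.4
```

Emit:
drive_tool:
  hand: [0.5,0.5,0.5,0.5]
  offset:
    - [0,0,0]
    - [0,0,0]
    - [0,0,0]
    - [0,0,0]
  delta_rot:
    - [0,0,0]
    - [0,0,0]
    - [0,0,0]
    - [0,0,0]

```text
t: 13.33
tool_pos: [466.5, 96.3, 30.9]
eef_rot: [-3.141, 0.004, -0.005]
force: [-0.8, -1.4, 6.9]
opening: 54.2
```

Emit:
drive_tool:
  hand: [0.5,0.5,0.5,0.5,0.5]
  offset:
    - [0,0,12]
    - [0,0,35]
    - [-4,0,62]
    - [-8,-5,85]
    - [-15,-20,95]
  delta_rot:
    - [0,0,0]
    - [0,0,0]
    - [0,0,0]
    - [0,0,0]
    - [0,0,0]

```text
t: 13.75
tool_pos: [452.6, 78.8, 127.6]
eef_rot: [-3.139, -0.002, -0.011]
force: [0.2, 0.1, -2.9]
opening: 53.7
```

Emit:
drive_tool:
  hand: [0.5,0.5,0.5,0.5,0.5]
  offset:
    - [-8,-33,0]
    - [-10,-68,0]
    - [-10,-103,0]
    - [-4,-137,0]
    - [2,-164,0]
  delta_rot:
    - [0,0,0]
    - [0,0,0]
    - [0,0,0]
    - [0,0,0]
    - [0,0,0]

```text
t: 14.17
tool_pos: [451.8, -90.6, 125.2]
eef_rot: [3.141, -0.006, 0.002]
force: [0.2, 0.6, -3.5]
opening: 54.2
```

Emit:
drive_tool:
  hand: [0.5,0.5,0.5,0.5,0.5]
  offset:
    - [3,-18,0]
    - [3,-18,-20]
    - [3,-18,-45]
    - [3,-18,-65]
    - [3,-18,-78]
  delta_rot:
    - [0,0,0]
    - [0,0,0]
    - [0,0,0]
    - [0,0,0]
    - [0,0,0]

```text
t: 14.58
tool_pos: [454.5, -105.8, 45.4]
eef_rot: [-3.141, 0.004, 0.001]
force: [0.2, 0.1, -3.6]
opening: 54.1
```

Emit:
drive_tool:
  hand: [0.5,0.5,0.5]
  offset:
    - [0,0,-1]
    - [0,0,-2]
    - [0,0,-2]
  delta_rot:
    - [0,0,0]
    - [0,0,0]
    - [0,0,0]

```text
t: 14.83
tool_pos: [455.8, -105.8, 45.1]
eef_rot: [3.141, -0.003, 0.002]
force: [1.2, -0.2, -3.4]
opening: 54.2
```

Emit:
drive_tool:
  hand: [0.5,0.5,0.5,0.5,0.5]
  offset:
    - [1,0,-3]
    - [1,0,-5]
    - [1,0,-6]
    - [1,0,-7]
    - [1,0,-7]
  delta_rot:
    - [0,0,0]
    - [0,0,0]
    - [0,0,0]
    - [0,0,0]
    - [0,0,0]

```text
t: 15.25
tool_pos: [456.4, -105.7, 37.4]
eef_rot: [3.141, -0.003, 0.001]
force: [-0.1, 0.4, -1.6]
opening: 53.7
```

Emit:
drive_tool:
  hand: [0.5,0.5,0.5]
  offset:
    - [0,0,-1]
    - [0,0,-2]
    - [0,0,-2]
  delta_rot:
    - [0,0,0]
    - [0,0,0]
    - [0,0,0]

```text
t: 15.5
tool_pos: [457.4, -106.0, 36.8]
eef_rot: [3.141, -0.004, 0.005]
force: [-1.7, 0.5, 15.0]
opening: 53.8
```

Emit:
drive_tool:
  hand: [0.75,0.9,1,1,1]
  offset:
    - [0,0,0]
    - [0,0,0]
    - [0,0,3]
    - [0,0,30]
    - [0,0,65]
  delta_rot:
    - [0,0,0]
    - [0,0,0]
    - [0,0,0]
    - [0,0,0]
    - [0,0,0]

```text
t: 15.92
tool_pos: [453.9, -105.3, 99.0]
eef_rot: [-3.14, 0.003, 0.01]
force: [0.4, 0.7, -0.6]
opening: 85.3
```

Emit:
drive_tool:
  hand: [1,1,1,1,1]
  offset:
    - [0,0,35]
    - [3,15,65]
    - [9,45,75]
    - [15,80,75]
    - [22,116,75]
  delta_rot:
    - [0,0,0]
    - [0,0,0.1]
    - [0,0,0.2]
    - [0,0,0.3]
    - [0,0,0.4]

```text
t: 16.33
tool_pos: [478.8, 10.8, 176.6]
eef_rot: [3.078, 0.624, 0.004]
force: [0.6, 0.7, -0.5]
opening: 85.7
```

Emit:
drive_tool:
  hand: [1,1,0.7,0.7,0.7]
  offset:
    - [7,35,0]
    - [14,70,0]
    - [21,105,0]
    - [28,140,0]
    - [35,175,0]
  delta_rot:
    - [0,0,0.12]
    - [0,0,0.24]
    - [0,0,0.36]
    - [0,0,0.48]
    - [0,0,0.6]

```text
t: 16.75
tool_pos: [513.0, 186.9, 175.3]
eef_rot: [2.754, 1.511, -0.001]
force: [1.4, -0.1, 0.2]
opening: 59.9
```

Emit:
drive_tool:
  hand: [0.7,0.7,0.7,0.7,0.7]
  offset:
    - [5,20,0]
    - [9,38,0]
    - [12,53,0]
    - [14,63,0]
    - [14,63,0]
  delta_rot:
    - [0,0,0.12]
    - [0,0,0.24]
    - [0,0,0.36]
    - [0,0,0.48]
    - [0,0,0.55]

```text
t: 17.17
tool_pos: [526.9, 251.4, 175.1]
eef_rot: [-2.236, -2.204, -0.002]
force: [-0.9, -0.1, 0.1]
opening: 59.9
```

Run:
```python
from fit import *
c=cam('wrist'); cv2.imwrite('pics/w4.png',c['pixels'])
s=manip.state(); print(s['tool_pos'],s['joint_pos'].round(2), Ro.from_rotvec(s['eef_rot']).as_matrix()[:,0].round(3))
P=np.array([[x,y,0] for x in(-27,35) for y in(-65,65)]+[[0,-82,45],[0,82,45]],float)
im=c['pixels'].copy()
q=proj(c,P+[535,299,0]).round().astype(int); print(q.tolist())
for a in q: cv2.circle(im,tuple(map(int,a)),4,(0,0,255),1)
t=cam('top'); cv2.imwrite('pics/t4.png',t['pixels'])
cv2.imwrite('pics/w4_o.png',im)
```

```text
[526.75013858 249.73062572 174.92471702] [-0.24  0.59 -0.39  1.74  0.28  0.87 -0.77] [0.014 1.    0.001]
[[263, 201], [258, 62], [325, 200], [327, 61], [291, 233], [290, 32]]
```

View pics/w4_o.png

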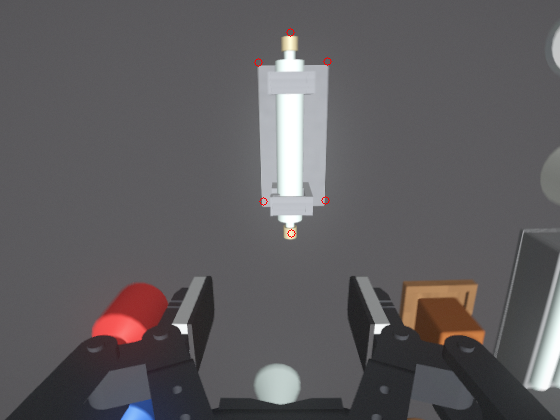

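Run:
```python
from fit import *
import pickle
t,s=pickle.load(open('cs0.pkl','rb'))
def caps(c,g):
    hsv=cv2.cvtColor(c['pixels'],cv2.COLOR_BGR2HSV); m=((hsv[...,1]>70)&(hsv[...,2]>60)).astype(np.uint8)
    k,l,st,ce=cv2.connectedComponentsWithStats(m)
    for e in g:
        q=proj(c,[e])[0]; i=min(range(1,k),key=lambda i:np.hypot(*(ce[i]-q)) if st[i,4]>8 else 1e9)
        print(q.round(1),ce[i].round(1),st[i].tolist(),atz(c,*ce[i],45).round(1))
G=[[535,298-77,45],[535,298+77,45]]
for c in (t,s): caps(c,G)
w=cam('wrist'); caps(w,G)
```

```text
[150.1 199.9] [150.8 200.9] [148, 198, 6, 7, 28] [533.  219.5]
[ 72.9 198.4] [ 72.3 200. ] [70, 199, 6, 3, 15] [531.8 376.1]
[228. 145.] [227.6 145.3] [225, 142, 6, 7, 31] [534.  220.6]
[195.4 112.7] [227.6 145.3] [225, 142, 6, 7, 31] [534.  220.6]
[291.4 225.2] [441.  308.1] [400, 277, 86, 69, 4599] [681.6 130.3]
[288.6  35.9] [441.  308.1] [400, 277, 86, 69, 4599] [681.6 130.3]
```

Emit:
drive_tool:
  hand: [0.7,0.7,0.7,0.7,0.7]
  offset:
    - [3,23,0]
    - [7,43,-5]
    - [7,47,-25]
    - [7,47,-55]
    - [7,47,-80]
  delta_rot:
    - [0,0,0]
    - [0,0,0]
    - [0,0,0]
    - [0,0,0]
    - [0,0,0]

```text
t: 17.73
tool_pos: [534.2, 295.1, 94.3]
eef_rot: [2.249, 2.193, 0.0]
force: [0.8, 0.1, -0.6]
opening: 59.7
```

Emit:
drive_tool:
  hand: [0.7,0.7,0.7,0.7,0.7]
  offset:
    - [0,0,-25]
    - [0,0,-48]
    - [0,0,-62]
    - [0,0,-68]
    - [0,0,-68]
  delta_rot:
    - [0,0,0]
    - [0,0,0]
    - [0,0,0]
    - [0,0,0]
    - [0,0,0]

```text
t: 18.15
tool_pos: [533.3, 294.0, 25.8]
eef_rot: [-2.249, -2.194, 0.005]
force: [0.6, -0.4, 0.1]
opening: 59.5
```

Emit:
drive_tool:
  hand: [0.7]
  offset:
    - [0,0,0]
  delta_rot:
    - [0,0,0]

```text
t: 18.23
tool_pos: [534.5, 295.1, 27.7]
eef_rot: [2.248, 2.194, 0.001]
force: [1.0, 0.5, 0.4]
opening: 59.8
```

Run:
```python
from h import *
c=cam('side'); cv2.imwrite('pics/s5.png',cv2.resize(c['pixels'][70:190,150:290],(700,600),interpolation=cv2.INTER_CUBIC)); s=manip.state(); print(s['tool_pos'],s['opening'])
```

```text
[534.9071053  295.53905592  28.26847929] 59.835794206830755
```

View pics/s5.png

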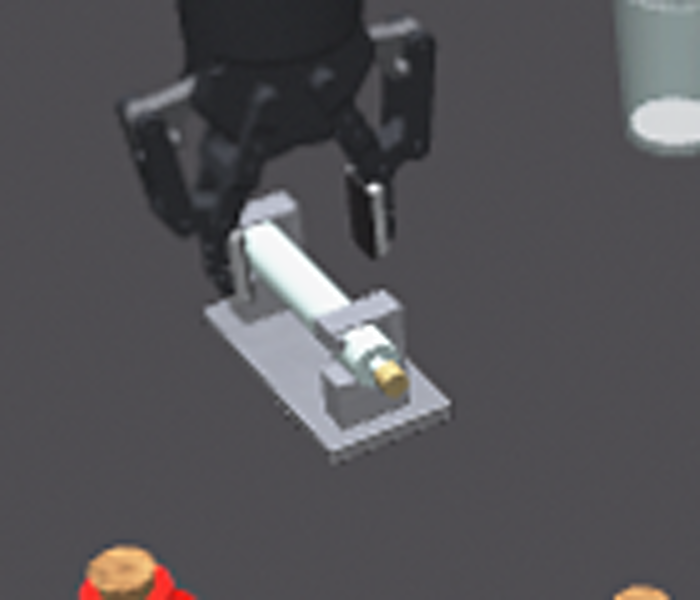

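Run:
```python
from h import *
import pickle
t,s=pickle.load(open('cs0.pkl','rb'))
q=proj(s,[[534,297,45],[534,220,45],[534,374,45],[505,295.5,33],[565,295.5,33],[505,306,33],[505,285,33]])
print(((q-[150,70])*5).round())
```

```text
[[304. 292.]
 [389. 377.]
 [226. 215.]
 [251. 337.]
 [367. 293.]
 [240. 326.]
 [262. 348.]]
```

Run:
```python
from h import *
c=cam('side');s=manip.state(); print(s['tool_pos'],s['opening'],s['joint_pos'].round(3))
cv2.imwrite('pics/s6.png',cv2.resize(c['pixels'][70:190,150:290],(700,600),interpolation=cv2.INTER_CUBIC))
f=lambda P:((proj(c,P)-[150,70])*5).round().tolist()
print(f([[565,295.5,33],[565,295.5,43],[565,295.5,53],[565,306,43],[565,320,43]]))
w=cam('wrist'); cv2.imwrite('pics/w6.png',w['pixels'])
print(proj(w,[[534,297,45],[534,220,45],[534,374,45]]).round())
cv2.imwrite('pics/m6.png',np.hstack([cv2.resize(cv2.imread('pics/s6.png')[100:500,50:500],(375,333)),cv2.resize(w['pixels'],(420,315))[:,:].copy() if 0 else cv2.resize(w['pixels'],(425,333))]))
```

```text
[535.06404677 295.6599946   28.52165723] 59.546740455878265 [-0.369  0.819 -0.297  1.759  0.379  0.618 -0.912]
[[367.0, 293.0], [366.0, 275.0], [364.0, 257.0], [354.0, 264.0], [340.0, 250.0]]
[[280. 275.]
 [283. 398.]
 [275. 106.]]
```

View pics/m6.png

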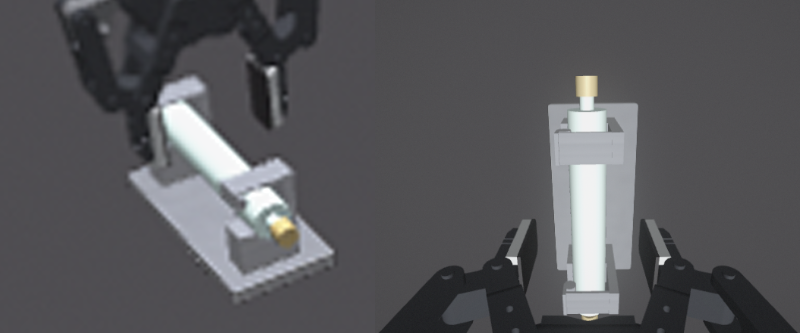

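Wrist view: the tube axis is at column 279 and the finger midpoint at 284, so the hand is about 2 mm too far in +x. The 80 mm gap between the clips is clear. I lower a few millimetres and close gently.

Emit:
drive_tool:
  hand: [0.7,0.45,0.35,0.2,0.15]
  offset:
    - [-2,1,-2]
    - [-2,1,-4]
    - [-2,1,-4]
    - [-2,1,-4]
    - [-2,1,-4]
  delta_rot:
    - [0,0,0]
    - [0,0,0]
    - [0,0,0]
    - [0,0,0]
    - [0,0,0]
  newtons: 40

```text
t: 18.8
tool_pos: [534.0, 296.4, 24.2]
eef_rot: [2.246, 2.194, 0.004]
force: [1.4, -0.8, 2.4]
opening: 16.5
```

Emit:
drive_tool:
  hand: [0.1,0.1,0.1,0.1,0.1]
  offset:
    - [0,0,0]
    - [0,0,0]
    - [0,0,0]
    - [0,0,0]
    - [0,0,0]
  delta_rot:
    - [0,0,0]
    - [0,0,0]
    - [0,0,0]
    - [0,0,0]
    - [0,0,0]

```text
t: 19.22
tool_pos: [534.0, 296.4, 24.1]
eef_rot: [2.246, 2.194, 0.005]
force: [3.2, -0.7, 6.4]
opening: 17.2
```

Run:
```python
from h import *
s=manip.state(); print(s['tool_pos'],s['opening'],s['force'])
c=cam('side');w=cam('wrist')
cv2.imwrite('pics/m7.png',np.hstack([cv2.resize(c['pixels'][85:175,165:265],(400,360),interpolation=cv2.INTER_CUBIC),cv2.resize(w['pixels'],(400,360))]))
```

```text
[533.9811363  296.41196309  24.14783805] 17.15340764195173 [ 3.17865089 -0.69452422  6.35495555]
```

View pics/m7.png

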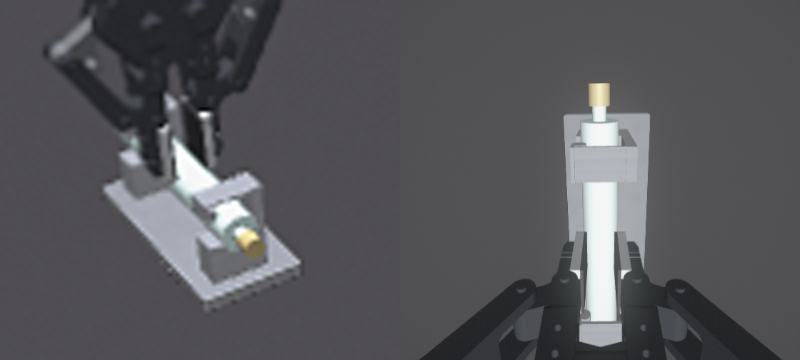

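Run:
```python
from h import *
c=manip.camera('wrist'); m=np.array(c['mount']); print(m.round(3))
W=np.linalg.inv(m); c['R']=W[:3,:3]; c['t']=W[:3,3]
for z in (0,-10,-19,-25,-35,-50): print(z, proj(c,[[0,-11,z],[0,11,z],[11,11,z],[-11,11,z]]).round().tolist())
cv2.imwrite('pics/w8.png',cv2.resize(c['pixels'][210:420,180:380],(760,600*760//760),interpolation=cv2.INTER_CUBIC))
```

```text
[[-1.00000e-03 -9.47000e-01 -3.22000e-01  8.19490e+01]
 [ 1.00000e+00 -1.00000e-03 -0.00000e+00 -6.46000e-01]
 [ 0.00000e+00 -3.22000e-01  9.47000e-01 -1.67817e+02]
 [ 0.00000e+00  0.00000e+00  0.00000e+00  1.00000e+00]]
0 [[261.0, 262.0], [303.0, 262.0], [303.0, 242.0], [303.0, 280.0]]
-10 [[260.0, 271.0], [304.0, 271.0], [305.0, 250.0], [304.0, 290.0]]
-19 [[259.0, 280.0], [305.0, 280.0], [306.0, 258.0], [305.0, 300.0]]
-25 [[258.0, 286.0], [306.0, 286.0], [307.0, 264.0], [306.0, 307.0]]
-35 [[257.0, 298.0], [308.0, 298.0], [308.0, 275.0], [307.0, 319.0]]
-50 [[254.0, 318.0], [311.0, 318.0], [311.0, 294.0], [310.0, 341.0]]
```

View pics/w8.png

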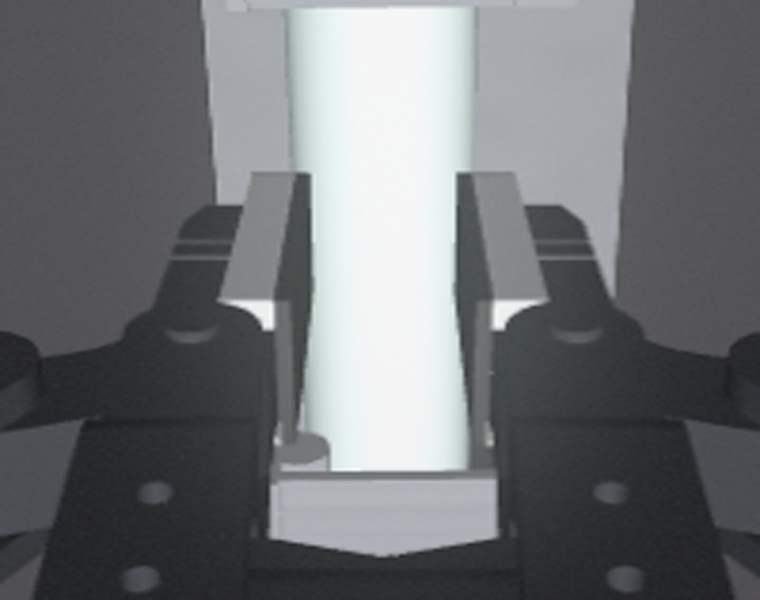

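Close crop: the pad ends at (310,172) and (457,172) lie inside the tube's outline (290–472). The 17 mm opening is also less than the 22 mm tube, so the pads are pinching only its crown. I open, go lower in steps watching the force, and grip again.

Emit:
drive_tool:
  hand: [0.5,0.5,0.5,0.5,0.5]
  offset:
    - [0,0,0]
    - [0,0,0]
    - [0,0,-4]
    - [0,0,-8]
    - [0,0,-8]
  delta_rot:
    - [0,0,0]
    - [0,0,0]
    - [0,0,0]
    - [0,0,0]
    - [0,0,0]

```text
t: 19.78
tool_pos: [530.9, 295.8, 13.8]
eef_rot: [-2.246, -2.195, 0.004]
force: [0.3, -0.4, 0.0]
opening: 42.9
```

Emit:
drive_tool:
  hand: [0.2,0.1,0.1,0.1,0.1]
  offset:
    - [0,0,0]
    - [0,0,0]
    - [0,0,0]
    - [0,0,0]
    - [0,0,0]
  delta_rot:
    - [0,0,0]
    - [0,0,0]
    - [0,0,0]
    - [0,0,0]
    - [0,0,0]

```text
t: 20.2
tool_pos: [532.8, 296.2, 15.2]
eef_rot: [2.247, 2.195, 0.001]
force: [3.8, -0.4, -3.9]
opening: 20.2
```

Emit:
drive_tool:
  hand: [0.45,0.45,0.45,0.45,0.45]
  offset:
    - [0,0,0]
    - [0,0,0]
    - [0,0,-3]
    - [0,0,-6]
    - [0,0,-6]
  delta_rot:
    - [0,0,0]
    - [0,0,0]
    - [0,0,0]
    - [0,0,0]
    - [0,0,0]

```text
t: 20.62
tool_pos: [531.3, 296.1, 8.6]
eef_rot: [-2.246, -2.196, 0.002]
force: [1.1, 0.2, 0.2]
opening: 38.7
```

Emit:
drive_tool:
  hand: [0.2,0.1,0.1,0.1,0.1]
  offset:
    - [0,0,0]
    - [0,0,0]
    - [0,0,0]
    - [0,0,0]
    - [0,0,0]
  delta_rot:
    - [0,0,0]
    - [0,0,0]
    - [0,0,0]
    - [0,0,0]
    - [0,0,0]

```text
t: 21.03
tool_pos: [532.9, 296.3, 9.2]
eef_rot: [2.247, 2.195, 0.002]
force: [3.7, -0.2, -3.9]
opening: 20.1
```

Emit:
drive_tool:
  hand: [0.1,0.1,0.1,0.1,0.1]
  offset:
    - [-4,0,0]
    - [-10,0,0]
    - [-16,0,0]
    - [-22,0,0]
    - [-28,0,0]
  delta_rot:
    - [0,0,0]
    - [0,0,0]
    - [0,0,0]
    - [0,0,0]
    - [0,0,0]

```text
t: 21.45
tool_pos: [502.4, 296.2, 9.1]
eef_rot: [-2.246, -2.195, 0.003]
force: [-1.2, 0.8, -0.5]
opening: 20.7
```

Emit:
drive_tool:
  hand: [0.1,0.1,0.1,0.1,0.1]
  offset:
    - [-6,0,0]
    - [-12,0,0]
    - [-18,0,0]
    - [-24,0,0]
    - [-30,0,0]
  delta_rot:
    - [0,0,0]
    - [0,0,0]
    - [0,0,0]
    - [0,0,0]
    - [0,0,0]

```text
t: 21.87
tool_pos: [473.5, 296.4, 9.3]
eef_rot: [-2.247, -2.196, -0.0]
force: [-0.7, -0.6, -0.5]
opening: 20.5
```

Run:
```python
from h import *
s=manip.state(); print(s['tool_pos'],s['opening'],s['force'])
c=cam('side');w=cam('wrist')
cv2.imwrite('pics/m9.png',np.hstack([cv2.resize(c['pixels'][85:175,165:265],(400,360),interpolation=cv2.INTER_CUBIC),cv2.resize(w['pixels'],(400,360))]))
```

```text
[473.46909536 296.39619918   9.33444493] 20.483218069623863 [-0.67432408 -0.62230216 -0.46575134]
```

View pics/m9.png

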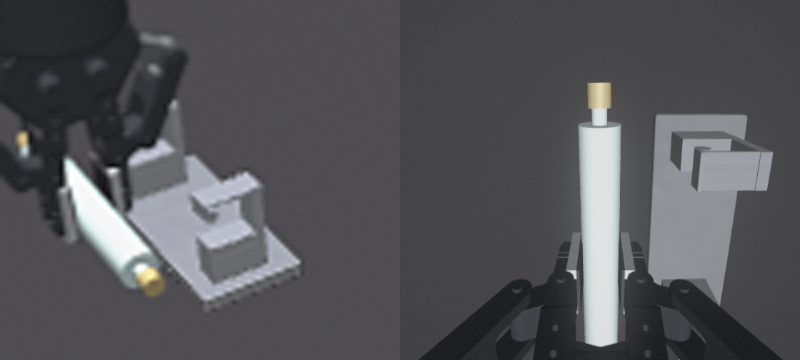

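The tube is free of both clips and held level; the cap is at (598,95) in the right half. Now measuring where it sits in the hand, and the V stand once more from the top view.

Run:
```python
from fit import *
c=cam('wrist'); hsv=cv2.cvtColor(c['pixels'],cv2.COLOR_BGR2HSV); m=((hsv[...,1]>60)&(hsv[...,2]>90)).astype(np.uint8)
k,l,st,ce=cv2.connectedComponentsWithStats(m)
for i in range(1,k):
    if st[i,4]>100: print(st[i].tolist(), ce[i].round(1), 'end@50:',atz(c,ce[i][0],st[i,1],45).round(1),'near edge@50',atz(c,ce[i][0],st[i,1]+st[i,3],50).round(1))
s=manip.state(); R=Ro.from_rotvec(s['eef_rot']).as_matrix(); print(s['tool_pos'],R[:,0].round(4))
# tube body axis from brightness
b=(hsv[...,2]>200)&(hsv[...,1]<60)
for r in (160,200,240):
    x=np.where(b[r,200:360])[0]+200; print(r,x.min(),x.max(),atz(c,(x.min()+x.max())/2,r,50).round(1))
t=cam('top'); h2=cv2.cvtColor(t['pixels'],cv2.COLOR_BGR2HSV); m=((h2[...,1]>70)&(h2[...,2]>60)).astype(np.uint8)
k,l,st,ce=cv2.connectedComponentsWithStats(m)
for i in range(1,k):
    if 8<st[i,4]<60: print('top',st[i].tolist(),atz(t,*ce[i],45).round(1))
```

```text
[262, 97, 13, 30, 351] [268.  110.8] end@50: [469.4 378.3] near edge@50 [469.2 368.3]
[285, 97, 11, 30, 319] [290. 111.] end@50: [477.2 378.1] near edge@50 [476.9 368.1]
[473.61439514 296.43898359   9.28791449] [ 2.220e-02  9.998e-01 -1.000e-04]
160 256 304 [473.2 356.6]
200 258 303 [473.  341.7]
240 259 303 [472.8 325.6]
top [1, 186, 5, 5, 12] [553.1 523.3]
top [0, 192, 22, 16, 42] [528.4 505.1]
top [24, 194, 5, 4, 9] [539.  472.6]
top [40, 210, 6, 4, 13] [508.2 435.6]
top [146, 230, 7, 7, 35] [471.  220.2]
```

Emit:
drive_tool:
  hand: [0.1,0.1,0.1,0.1,0.1]
  offset:
    - [0,0,15]
    - [0,0,45]
    - [0,-5,80]
    - [0,-20,110]
    - [2,-45,125]
  delta_rot:
    - [0,0,0]
    - [0,0,0]
    - [0,0,0]
    - [0,0,0]
    - [0,0,0]

```text
t: 22.48
tool_pos: [477.7, 255.2, 137.9]
eef_rot: [-2.242, -2.2, -0.012]
force: [0.6, 1.5, -1.6]
opening: 20.7
```

Emit:
drive_tool:
  hand: [0.1,0.1,0.1,0.1,0.1]
  offset:
    - [3,-35,0]
    - [7,-70,0]
    - [11,-105,0]
    - [15,-140,0]
    - [18,-175,0]
  delta_rot:
    - [0,0,0.02]
    - [0,0,0.04]
    - [0,0,0.06]
    - [0,0,0.08]
    - [0,0,0.1]

```text
t: 22.9
tool_pos: [494.8, 74.3, 134.5]
eef_rot: [2.133, 2.305, 0.001]
force: [1.2, 0.2, 0.4]
opening: 20.3
```

Emit:
drive_tool:
  hand: [0.1,0.1,0.1,0.1,0.1]
  offset:
    - [3,-35,0]
    - [7,-70,0]
    - [11,-105,0]
    - [15,-140,0]
    - [18,-175,0]
  delta_rot:
    - [0,0,0.03]
    - [0,0,0.06]
    - [0,0,0.09]
    - [0,0,0.11]
    - [0,0,0.13]

```text
t: 23.32
tool_pos: [512.6, -101.0, 134.4]
eef_rot: [1.979, 2.438, 0.001]
force: [0.8, 0.7, -0.2]
opening: 20.7
```

Emit:
drive_tool:
  hand: [0.1,0.1,0.1,0.1,0.1]
  offset:
    - [2,-35,0]
    - [4,-70,0]
    - [6,-105,0]
    - [8,-125,0]
    - [8,-135,0]
  delta_rot:
    - [0,0,0]
    - [0,0,0]
    - [0,0,0]
    - [0,0,0]
    - [0,0,0]

```text
t: 23.73
tool_pos: [519.8, -238.8, 133.9]
eef_rot: [1.987, 2.432, -0.002]
force: [0.1, 0.4, -0.2]
opening: 20.3
```

Emit:
drive_tool:
  hand: [0.1,0.1,0.1]
  offset:
    - [0,0,0]
    - [0,0,0]
    - [0,0,0]
  delta_rot:
    - [0,0,0]
    - [0,0,0]
    - [0,0,0]

```text
t: 23.98
tool_pos: [520.4, -231.2, 134.3]
eef_rot: [-1.976, -2.441, -0.002]
force: [-0.3, 0.3, -0.2]
opening: 20.4
```

Run:
```python
from fit import *
c=cam('wrist'); s=manip.state(); R=Ro.from_rotvec(s['eef_rot']).as_matrix(); print(s['tool_pos'],R[:,0].round(4),s['opening'],s['joint_pos'].round(2))
im=c['pixels'].copy(); V=sil(c,'v_stand',[522,-279,.207],0); cv2.drawContours(im,cv2.findContours((V>.5).astype(np.uint8),0,1)[0],-1,(0,255,0),1)
hz=sil(c,'tube',[522,-279,.207],0)
cv2.imwrite('pics/w10.png',im)
```

```text
[ 520.462898   -231.09559752  134.358509  ] [-0.2088  0.978   0.0013] 20.580591241739544 [ 0.68  0.64 -0.48  1.81  0.4   0.79  0.2 ]
```

View pics/w10.png

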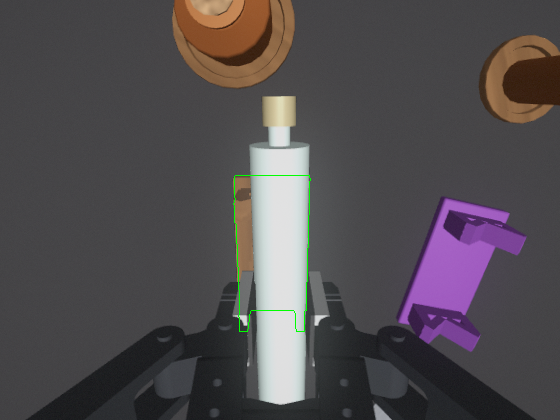

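The wooden stand's left and top edges (235,177) agree with the fit, and the tube is parallel to it. Moving over and lowering.

Emit:
drive_tool:
  hand: [0.1,0.1,0.1,0.1,0.1]
  offset:
    - [1,-20,0]
    - [2,-40,0]
    - [2,-49,-5]
    - [2,-49,-30]
    - [2,-49,-60]
  delta_rot:
    - [0,0,0]
    - [0,0,0]
    - [0,0,0]
    - [0,0,0]
    - [0,0,0]

```text
t: 24.45
tool_pos: [524.1, -282.7, 75.2]
eef_rot: [1.977, 2.435, 0.003]
force: [-0.8, -0.0, -0.3]
opening: 20.1
```

Emit:
drive_tool:
  hand: [0.1,0.1,0.1,0.1,0.1]
  offset:
    - [0,0,-20]
    - [0,0,-40]
    - [0,0,-50]
    - [0,0,-56]
    - [0,0,-56]
  delta_rot:
    - [0,0,0]
    - [0,0,0]
    - [0,0,0]
    - [0,0,0]
    - [0,0,0]

```text
t: 24.87
tool_pos: [521.8, -281.4, 17.3]
eef_rot: [-1.977, -2.439, -0.0]
force: [0.2, 0.1, -0.0]
opening: 20.8
```

Emit:
drive_tool:
  hand: [0.1,0.1]
  offset:
    - [0,0,0]
    - [0,0,0]
  delta_rot:
    - [0,0,0]
    - [0,0,0]

```text
t: 25.03
tool_pos: [523.1, -282.8, 19.4]
eef_rot: [1.979, 2.438, 0.001]
force: [-0.7, -0.0, -0.3]
opening: 20.8
```

Emit:
drive_tool:
  hand: [0.1,0.1,0.1,0.1,0.1]
  offset:
    - [-1,2,-1]
    - [-1,2,-3]
    - [-1,2,-5]
    - [-1,2,-7]
    - [-1,2,-7]
  delta_rot:
    - [0,0,0]
    - [0,0,0]
    - [0,0,0]
    - [0,0,0]
    - [0,0,0]

```text
t: 25.45
tool_pos: [520.9, -280.7, 10.9]
eef_rot: [-1.98, -2.439, 0.0]
force: [-1.5, -0.8, -0.4]
opening: 20.7
```

Run:
```python
from fit import *
s=manip.state(); print(s['tool_pos'],s['force'])
t=cam('top'); c=cam('side')
for q,n in ((t,'t'),(c,'s')): 
    h=cv2.cvtColor(q['pixels'],cv2.COLOR_BGR2HSV); m=((h[...,1]>70)&(h[...,2]>60)).astype(np.uint8)
    p=proj(q,[[520.8+.205*82,-278.5-.979*82,47],[520.8-.205*82,-278.5+.979*82,47]]); print(n,p.round(1).tolist())
cv2.imwrite('pics/m11.png',np.hstack([cv2.resize(c['pixels'][270:390,330:450],(400,400),interpolation=cv2.INTER_CUBIC),cv2.resize(t['pixels'][165:265,355:455],(400,400),interpolation=cv2.INTER_CUBIC)]))
```

```text
[ 520.88277352 -280.73509363   10.91612651] [-1.53213601 -0.81698079 -0.40302932]
t [[448.4, 204.2], [367.7, 220.1]]
s [[440.1, 352.3], [346.0, 285.3]]
```

View pics/m11.png

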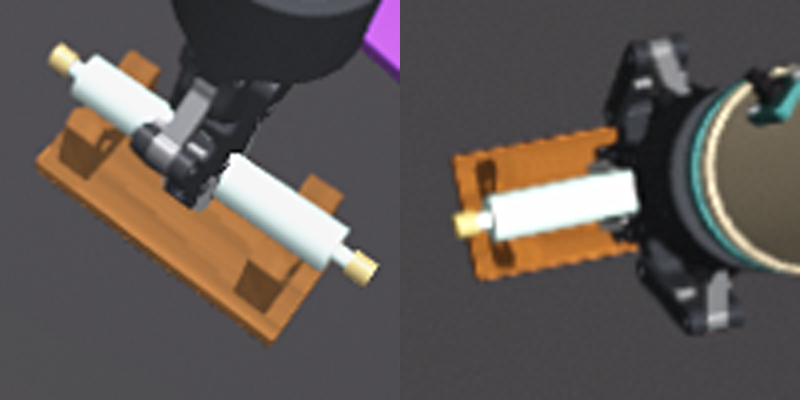

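The side crop shows the tube lying over both notches, ends at (52,47) and (375,270). It sits about 2 mm too far to −y, so I correct that and lower until contact.

Emit:
drive_tool:
  hand: [0.1,0.1,0.1,0.1,0.1]
  offset:
    - [0,2,0]
    - [0,2,-1]
    - [0,2,-2]
    - [0,2,-2]
    - [0,2,-2]
  delta_rot:
    - [0,0,0]
    - [0,0,0]
    - [0,0,0]
    - [0,0,0]
    - [0,0,0]

```text
t: 25.97
tool_pos: [521.2, -278.7, 9.2]
eef_rot: [-1.98, -2.439, -0.0]
force: [-0.6, -0.3, 0.1]
opening: 20.8
```

Emit:
drive_tool:
  hand: [0.1,0.1,0.1,0.1]
  offset:
    - [0,0,-1]
    - [0,0,-2]
    - [0,0,-2]
    - [0,0,-2]
  delta_rot:
    - [0,0,0]
    - [0,0,0]
    - [0,0,0]
    - [0,0,0]

```text
t: 26.3
tool_pos: [521.7, -278.7, 8.3]
eef_rot: [1.98, 2.438, 0.001]
force: [-1.2, 1.5, 8.0]
opening: 20.7
```

Emit:
drive_tool:
  hand: [0.3,0.45,0.6,0.6,0.6]
  offset:
    - [0,0,1]
    - [0,0,1]
    - [0,0,1]
    - [0,0,1]
    - [0,0,15]
  delta_rot:
    - [0,0,0]
    - [0,0,0]
    - [0,0,0]
    - [0,0,0]
    - [0,0,0]

```text
t: 26.72
tool_pos: [519.1, -278.0, 20.0]
eef_rot: [-1.977, -2.436, 0.002]
force: [0.2, -0.1, -0.3]
opening: 51.4
```

Emit:
drive_tool:
  hand: [0.6,0.6,0.6,0.6,0.6]
  offset:
    - [0,0,30]
    - [0,0,65]
    - [0,0,100]
    - [0,0,135]
    - [0,0,165]
  delta_rot:
    - [0,0,0]
    - [0,0,0]
    - [0,0,0]
    - [0,0,0]
    - [0,0,0]

```text
t: 27.13
tool_pos: [521.3, -278.7, 189.4]
eef_rot: [1.979, 2.438, 0.001]
force: [0.3, -1.2, 0.8]
opening: 51.2
```

Emit:
drive_tool:
  hand: [0.6,0.6,0.6,0.6,0.6]
  offset:
    - [-20,-30,0]
    - [-40,-60,0]
    - [-60,-95,0]
    - [-75,-130,0]
    - [-80,-165,0]
  delta_rot:
    - [0,0,0]
    - [0,0,0]
    - [0,0,0]
    - [0,0,0]
    - [0,0,0]

```text
t: 27.55
tool_pos: [437.5, -445.9, 187.1]
eef_rot: [-1.981, -2.435, 0.003]
force: [0.9, 0.9, -1.1]
opening: 51.0
```

Emit:
drive_tool:
  hand: [0.6,0.6,0.6,0.6,0.6]
  offset:
    - [-30,-20,0]
    - [-60,-40,0]
    - [-95,-55,0]
    - [-130,-65,0]
    - [-130,-65,0]
  delta_rot:
    - [0,0,0]
    - [0,0,0]
    - [0,0,0]
    - [0,0,0]
    - [0,0,0]

```text
t: 27.97
tool_pos: [300.3, -512.8, 185.9]
eef_rot: [-1.99, -2.422, 0.009]
force: [-1.6, 0.2, -1.9]
opening: 51.4
```

```bash
cat > fin.py <<'E'
from fit import *
t=cam('top'); c=cam('side')
cv2.imwrite('pics/finT.png',t['pixels']);cv2.imwrite('pics/finS.png',c['pixels'])
for n,(P,z,y) in {'wide_bottle':((457,-106),6,0),'slim_bottle':((690,-94),6,0),'square_bottle':((697,103),6,0),'flask':((517,7),0,0),'tube':((521,-278.5),0,.205)}.items():
    M[n]=[p+[0,0,z] for p in M[n]]
# tube ends by cap colour
for q,n in ((t,'t'),(c,'s')):
    h=cv2.cvtColor(q['pixels'],cv2.COLOR_BGR2HSV); L=((h[...,2]>170)).astype(np.uint8)
    m=L*0
    p=proj(q,[[521+.205*78,-278.5-.979*78,45],[521-.205*78,-278.5+.979*78,45]])
    for a in p:
        u,v=a.round().astype(int); w=h[v-7:v+8,u-7:u+8]; k=(w[...,2]>150)&(abs(w[...,0].astype(int)-20)<10)&(w[...,1]>60)
        yy,xx=np.where(k); print(n,a.round(1),(xx.mean()+u-7).round(1),(yy.mean()+v-7).round(1),k.sum(),atz(q,xx.mean()+u-7,yy.mean()+v-7,45).round(1))
print(fit([t],'flask',(517,7,0),False)[0], fit([c],'flask',(517,7,0),False,8)[0])
r=lambda a,h,w:cv2.resize(a,(w,h),interpolation=cv2.INTER_CUBIC)
cv2.imwrite('pics/fin.png',np.vstack([r(t['pixels'][90:290,190:460],300,400*1)if 0 else np.hstack([r(t['pixels'][95:275,190:460],267,400),r(c['pixels'][260:390,330:460],267,267)]),r(c['pixels'][120:310,230:420],333,667)if 0 else np.hstack([r(c['pixels'][215:305,240:330],333,333),r(c['pixels'][120:235,280:415],333,334)])]))
E
python3 fin.py
```

```text
t [446.  204.6] 446.0 204.8 31 [ 536.5 -354.8]
t [369.5 219.6] 371.5 220.2 62 [ 503.9 -206. ]
s [437.2 351.1] 436.6 349.6 44 [ 538.  -352.8]
s [348.  287.5] 348.0 286.5 31 [ 506.1 -200.8]
[5.16813599e+02 7.20250464e+00 4.41382631e-02] [5.17576128e+02 7.77609090e+00 9.75292234e-02]
```

View pics/fin.png

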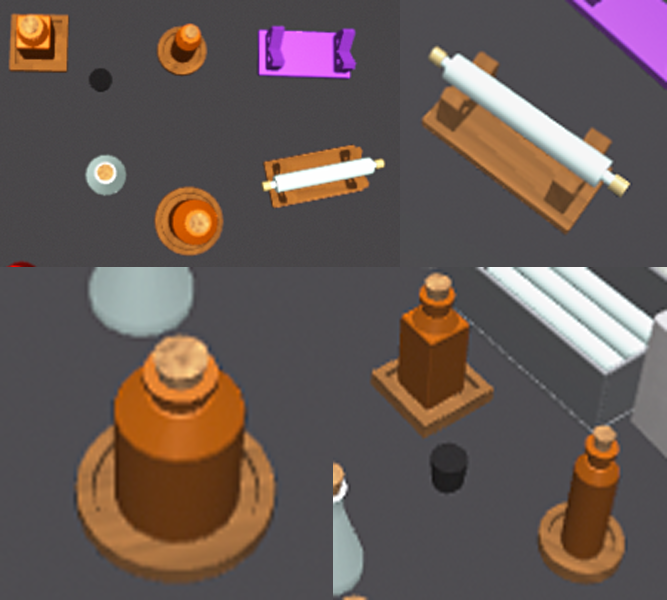

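The final view shows all three bottles upright inside their rims. The tube lies in both notches of the brown stand, and the flask fits at its original (517,7).

```bash
python3 -c "
from workcell import manip
print(manip.state()['t'],manip.hand_in())"
```

```text
the job is handed in; nothing more can be done
28.0667 None
```

The job is handed in at about 28 s of the 112 s allowed. The wide, slim and square amber bottles stand in their matching trays. The tube came out of the clips sideways and lies in both notches of the brown V stand.

**Last checks:**
- **Bottles:** the final pictures show all three upright inside their rims.
- **Flask:** it fits within 1 mm of its first position.
- **Tube:** the side camera puts it about 1 mm off centre lengthwise. The top camera could not confirm this, because the wood colour spoiled one cap's reading.
- **Robot:** the hand was clear of everything at hand-in. The largest force read was 15 N, when setting down the wide bottle.

**Disagreement:** the fingertips sat about 28 mm farther back than the stated tool point. My first grip on the tube therefore caught only its top. I opened, went about 15 mm lower, gripped again and pulled it out cleanly.

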